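# Stand the full bottle over the riser's hidden bearer

## Task

The springy bamboo top of the low riser sags under weight everywhere except over one bearer hidden beneath it. Press gently along the top with the closed fingertips until you feel where it turns stiff, then take the full steel bottle off the lazy susan and stand it upright, wholly on the riser's top and right over the middle of the bearer. Never press hard on the riser, never rest the bottle where the top sags, and leave everything else where it is.

Things in the scene. Friction and masses are not known exactly. Their poses are not given: they have to be found in the camera images.
- riser: low riser fixed to the table: a wooden frame 265 mm long (its y axis), 164 mm deep (its x axis) and 45 mm high around a springy bamboo top. Origin at the centre of its underside, z up. Hidden below the top lies one bearer, a stiff batten 20 mm wide in y, running along x the whole depth of the top
- riser_top (a point): centre of the top, on its upper face, 50 mm above the table. The top is 20 bamboo strips side by side, 240 mm along y by 140 mm along x; each is 12 mm wide, runs along x and sinks straight down on its own spring (0.2 N per mm, 13 mm travel): 3 N from a fingertip sinks it about 5 to 8 mm, the bottle about 6 mm. More than 20 N on it is too hard
- search_start (a point): point on the top's upper face at y = -80 mm of the riser: one limit of where the bearer's centre line can lie. A strip over any part of the bearer meets it after 1.2 mm and then yields only 1 mm per 9 N, so pressing there feels stiff
- search_end (a point): the same at y = +80 mm, the other limit. A fingertip about 22 mm wide feels the stop even when only its edge is over the bearer: the middle of the stiff stretch (30 to 50 mm long as felt) is the middle of the bearer
- bottle: full, closed steel water bottle with a blue stripe, about 0.75 kg, standing upright on the lazy susan. Origin at the centre of its underside, z up. Body 64 mm in diameter to a height of 128 mm, shoulder to 150 mm; tight black cylindrical cap 42 mm in diameter from 154 to 192 mm, good to grip from above at about 172 mm
- susan: round bamboo lazy susan, 300 mm in diameter, upper face 26 mm above the table; origin at the centre of its foot on the table. The tray turns stiffly. It carries the bottle, ball, jar and whistle
- ball_center (a point): centre of the red lacrosse ball, 63 mm in diameter, in a grey ring on the lazy susan; leave alone
- jar: empty glass jar with steel screw cap, 68 mm in diameter, 90 mm tall, on the lazy susan; origin at the centre of its underside; leave alone
- whistle: white plastic whistle, about 45 mm long, 20 mm high, on the lazy susan; leave alone
- trainer: black V-shaped grip trainer lying on the table, about 150 mm long, 19 mm high; leave alone
- mug: blue mug 76 mm in diameter, 90 mm tall, at the back of the table; leave alone

How it is judged (in metres and radians):
On the way, in this order (a step that is already met when the one before it is completed fails the run):
1. the fingertips press on the riser's top, feeling for the bearer, with the bottle still on the lazy susan (contact force between the fingers and riser above 1.5 N and z of bottle in the frame of susan below 0.04 m), for 0.05 s.
2. the bottle is lifted off the lazy susan (z of bottle in the frame of susan above 0.05 m), for 0.1 s.
At the end, for the whole second after the job is handed in: the bottle stands still and released, upright within 0.06 rad, on the riser's top (its centre within 45 mm of the middle in x and 95 mm in y), carried by the bearer: its underside no more than 3.5 mm below the unloaded top (z of bottle in the frame of riser between 0.0465 and 0.052 m and x of bottle in the frame of riser between -0.045 and 0.045 m and y of bottle in the frame of riser between -0.095 and 0.095 m and contact force between bottle and riser above 3 N and angle between bottle's own z axis and vertical below 0.06 rad and linear speed of bottle below 0.02 m/s); the robot touches nothing.
It fails at once if the fingers or arm press on the riser with more than 20 N (contact force between any of the fingers, the arm and riser above 20 N).
It fails at once if the bottle is pressed or dropped on the riser with more than 25 N (contact force between bottle and riser above 25 N).
It fails at once if the bottle rests where the top sags (underside more than 4.5 mm below the unloaded top) (contact force between bottle and riser above 0.5 N and z of bottle in the frame of riser below 0.0455 m).
It fails at once if a bystander is moved more than 40 mm (distance of any of ball_center, jar, whistle, trainer, mug from where it was at the start of the episode above 0.04 m).
It also fails if it takes over 72 s, if anything falls off the work surface, if the arm or the gripper's body presses on something with over 40 N, if the wrist force passes 120 N, or if a joint passes its speed limit or range.

## Robot

A 6-joint arm with a two-finger parallel gripper is mounted at the origin on the work surface. World frame = base frame: x ahead of the robot, y to its left, z up, the work surface at z = 0. Lengths are in mm, angles in rad, forces in N, time in s.
With the tool pointing down it reaches from about 275 to 750 mm from the base axis. Payload 10.2 kg.
Tool frame: the origin (TCP) lies midway between the tips of the shut fingers; the grasp point (between the pads) lies 19 mm behind it (ctrl.pinch_z is the distance from the TCP to the grasp point, in mm); x points along the fingers, z is the direction in which the jaws open and shut, and the axes are right-handed (so a half turn about x gives the same grasp; the last joint's range is limited). The gripper opens to 85 mm and grips with 20 to 120 N. Pads are 22 mm wide; open, the fingers measure 114 mm over their backs; the gripper's body (76 mm by 85 mm) begins 54 mm behind the grasp point. The pads swing forward as they close: fully open they stand 13 mm farther back than shut.
Start: joints at [-1.42, 0.313, 1.498, -0, 1.331, -0.223], TCP at [191.694, -488.758, 231.294] pointing down, gripper open.
Joint ranges: [-2.94, 2.94], [-0.97, 2.17], [0.19, 2.56], [-1.23, 4.37], [0.02, 3.11], [-2.88, 2.88]. Speed limits (rad/s): [2.39, 2.39, 3.01, 3.14, 3.14, 3.14].

## Interface

Orientations are given as a unit quaternion [w, x, y, z].
In Python, from rig import ctrl, capture, workorder, nets gives the robot as it stands. The module is installed in compiled form; this text tells all that it offers.
- The arm moves only by the tool send_rows, never from a script. Its argument "rows" is text: rows parted by semicolons, each of 5 numbers parted by spaces: the opening, from 0 (shut) to 1 (fully open), then the shift along the tool's x, y, z in cm, then the turn about the tool's x in units of 5 degrees (1.0 is 5 degrees). In form: grip x y z yaw; .... A call has 1 to 12 rows; each row is the pose to reach, as a shift and turn from the pose commanded when the call began, along the tool's axes at that moment; what a row does not reach only later rows make up. A row lasts 1/10 s, in which the tool goes at most 50 mm and 8.59 degrees, less where a joint would pass 70% of its speed; a pose out of reach is approached as far as the arm can. A call with a gripper value outside its range is refused whole. The fingers move at their own pace and stop on an object; "grip_force" is the grip in N (left out, the last holds). Time passes only in rows, so rows that repeat a pose let the fingers close. It gives the time, the measured TCP pose, the force and the opening at its end, in the units of the state.
- ctrl.sense(): the state, without advancing time (a new reading comes with each control period).
- capture(name): name is "scene" or "top" or "wrist"; returns a dict with "pixels" (420x560x3 uint8, red, green, blue), "intrinsics" (3x3 intrinsics, pixels), "view" (4x4, takes a point from world to camera coordinates); the wrist camera has in their place "mount" (4x4, takes a point from camera to tool coordinates, whose origin is the TCP and whose axes are the tool frame's). Camera axes: x right, y down, z forward; pixel columns grow to the right and rows downward; lengths in mm; the calibration is good to about 2 mm. A picture is of the moment at which its call begins: read the wrist's pose just before it. There is no depth.
- workorder.finish_job(): hands the job in, once; it reports no verdict.
Trained networks look in a picture, given as the dict that the camera call returned (one of the last four; its "shot" number tells which), for a name from the list of things; names that differ only in an ending like _2 or _b are one class to them, and where a whole thing is asked for, a point or a joint stands for the part that bears it (a point fixed in the world has none). Each returns a list of dicts, best first, with "confidence" (0 to 1); they miss things now and then, are a little off and sometimes report something else, mostly with a low value. They report only what shows in the picture. A call takes as long as a camera call.
- nets.boxes_of(picture, target): "location" ([x, y, z] in mm, in world coordinates, good to about 4 mm: the middle of the surface that is visible of it).
- nets.spot_point(picture, target): "location" ([x, y, z] in mm, in world coordinates, good to about 4 mm: a listed point, or the origin of a listed thing).
The state is a dict: "time_s": time; "joints": joint angles; "dq": joint speeds; "tau": joint torques, N m; "eef_pos": TCP position; "ee_rot": TCP orientation; "force": force on the tool from outside, world axes, zero at the start; "wrist_torque": the same for the moment, N m; "grip_width": opening from 0.0 (shut) to 1.0 (fully open).
Only numpy, scipy, OpenCV 4.12 (cv2) and the standard library are available. Lean on these libraries where they do the work, as an engineer would, in place of code of your own. Each camera call takes 0.05 s, during which the arm holds its last target.

## Working session

There is one attempt and no reset: what is moved stays moved. The work goes in short steps, Python scripts to look and compute and a tool call to move; the robot and the scene stay as the last step left them, time stands still between calls to the robot, and variables do not carry over. Pictures are saved under pics/ and viewed, and the job is handed in when it is done.

Besides the shell and the picture viewer there is one more tool, called after "Emit:" as a command line: name --argument value ..., lists and objects as JSON in quotes. send_rows: Moves the arm, as the interface text tells. Its arguments: {"type":"object","properties":{"rows":{"type":"string"},"grip_force":{"type":"number"}},"required":["rows"]}

```bash
mkdir -p pics; cat > h.py <<'E'
import numpy as np, cv2
from rig import ctrl, capture, workorder, nets
def save(p,n): cv2.imwrite(f'pics/{n}.png',cv2.cvtColor(p['pixels'],cv2.COLOR_RGB2BGR))
def proj(p,X):
    c=p['view']@np.append(X,1); u=p['intrinsics']@c[:3]; return u[:2]/u[2]
E
python3 - <<'E'
from h import *
s=ctrl.sense(); print(s['time_s'],s['eef_pos'],s['ee_rot'],s['force'],s['grip_width'],ctrl.pinch_z)
for n in ['top','scene']:
    p=capture(n); save(p,n+'0')
    for t in ['riser','riser_top','search_start','search_end','bottle','susan','ball_center','jar','whistle','trainer','mug']:
        r=nets.spot_point(p,t)[:2]
        print(n,t,[(np.round(a['location']),round(a['confidence'],2),np.round(proj(p,a['location']))) for a in r])
E
```

```text
0.0 [ 191.6676221  -488.490858    230.72249709] [ 0.58389466  0.39873403  0.58449557 -0.39804914] [-0.35605667  0.15402091  0.158718  ] 1.0010557625906042 18.700000000000003
top riser []
top riser_top [(array([ 534., -183.,   50.]), 0.95, array([365., 228.])), (array([ 537., -184.,    7.]), 0.15, array([362., 227.]))]
top search_start [(array([ 529., -265.,   48.]), 0.7, array([403., 230.]))]
top search_end [(array([ 544., -101.,   53.]), 0.72, array([327., 224.]))]
top bottle [(array([525., 234.,  27.]), 0.95, array([174., 234.]))]
top susan [(array([565., 214.,   2.]), 0.72, array([185., 216.]))]
top ball_center [(array([635., 286.,  62.]), 0.76, array([146., 182.])), (array([564., 216.,  -0.]), 0.36, array([184., 216.]))]
top jar [(array([583., 132.,  25.]), 0.76, array([221., 207.])), (array([655., 208.,  27.]), 0.27, array([186., 175.]))]
top whistle [(array([656., 209.,  26.]), 0.73, array([186., 174.]))]
top trainer [(array([380.,  18.,  -3.]), 0.58, array([273., 298.]))]
top mug [(array([763., -34.,  -1.]), 0.59, array([294., 129.]))]
scene riser [(array([ 537., -182.,    0.]
[... 217 characters left out ...]
 array([135., 193.]))]
scene search_end [(array([ 549., -103.,   52.]), 0.97, array([213., 201.]))]
scene bottle [(array([522., 232.,  27.]), 0.92, array([385., 209.]))]
scene susan [(array([568., 220.,   1.]), 0.77, array([380., 235.])), (array([761., -26.,  -0.]), 0.18, array([244., 314.]))]
scene ball_center [(array([636., 287.,  60.]), 0.87, array([430., 242.]))]
scene jar [(array([582., 128.,  25.]), 0.78, array([334., 229.]))]
scene whistle [(array([654., 206.,  28.]), 0.5, array([381., 260.]))]
scene trainer [(array([385.,  16.,  -1.]), 0.98, array([278., 172.]))]
scene mug [(array([755., -28.,   1.]), 0.95, array([243., 310.])), (array([653., 204.,  26.]), 0.16, array([380., 260.]))]
```

View pics/top0.png

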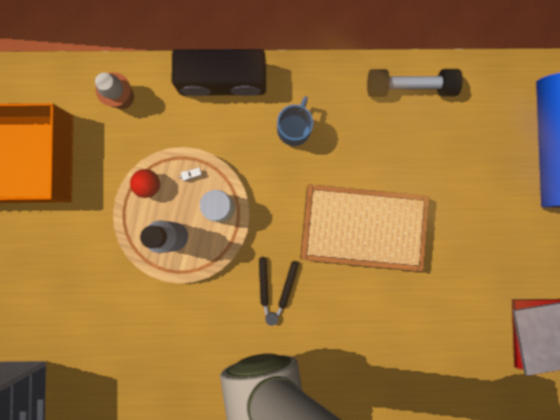

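View pics/scene0.png

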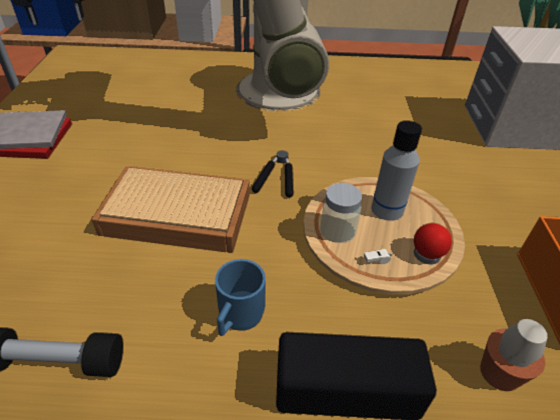

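```bash
python3 - <<'E'
from h import *
from scipy.spatial.transform import Rotation as R
s=ctrl.sense();q=s['ee_rot'];M=R.from_quat([q[1],q[2],q[3],q[0]]).as_matrix();print(np.round(M,3))
print(np.degrees(np.arctan2(-15,162)), s['joints'])
E
```

```text
[[ 0.     0.931  0.365]
 [ 0.     0.365 -0.931]
 [-1.     0.    -0.   ]]
-5.290081205371269 [-1.42041019e+00  3.12924030e-01  1.49773437e+00  1.96852776e-05
  1.33098644e+00 -2.23382007e-01]
```

The top view shows the riser with corners near (309,185), (428,197), (422,270) and (302,259). The bottle cap is at (154,237), the jar at (216,205), the ball at (145,183) and the trainer at (275,290). The network positions agree with this. I'll refine the riser pose next.

```bash
python3 - <<'E'
from h import *
from scipy.optimize import least_squares
p=capture('top')
big=cv2.resize(p['pixels'][170:285,285:445],None,fx=5,fy=5,interpolation=cv2.INTER_CUBIC)
C=np.array([536,-183.]);a=np.radians(-5.3)
def pts(C,a,z,hx,hy):
    ex=np.array([np.cos(a),np.sin(a)]);ey=np.array([-np.sin(a),np.cos(a)])
    return [np.append(C+i*hx*ex+j*hy*ey,z) for i,j in((1,1),(1,-1),(-1,-1),(-1,1))]
# inner top: color segment of bamboo
hsv=cv2.cvtColor(p['pixels'],cv2.COLOR_RGB2HSV)
print(hsv[228,365],hsv[228,305],hsv[228,290])
for z,hx,hy,c in((45,82,132.5,(255,0,0)),(50,70,120,(0,0,255))):
    q=np.array([(proj(p,X)-[285,170])*5+2 for X in pts(C,a,z,hx,hy)]).astype(int)
    cv2.polylines(big,[q],True,c,1)
cv2.imwrite('pics/riser1.png',big[:,:,::-1])
cx=big
def err(x):
    pass
E
```

```text
[ 17 122 221] [ 14 168 172] [ 19 175 192]
```

View pics/riser1.png

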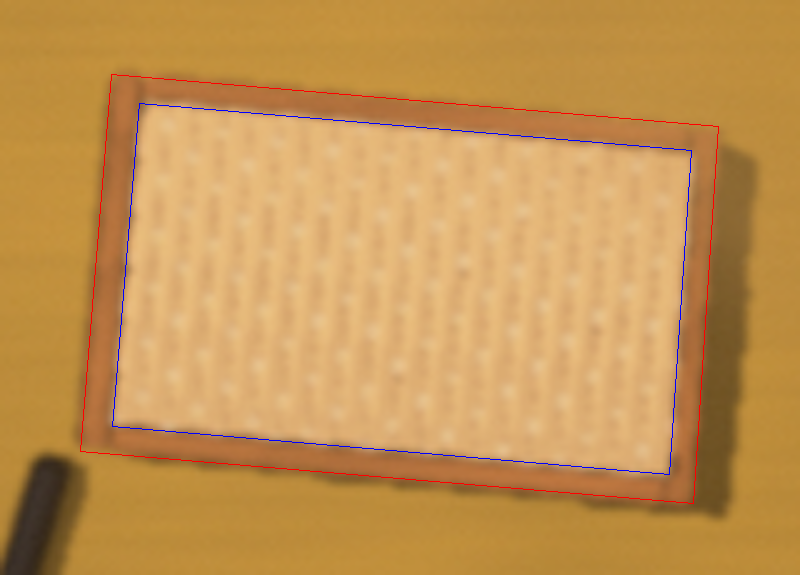

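Emit:
send_rows --rows "0 4 8 -1.7 -2; 0 5 16 -3.5 -4; 0 6 24 -5.2 -6; 0 8 32 -7 -8; 0 10 39.6 -8.7 -10; 0 12 39.6 -8.7 -12; 0 14 39.6 -8.7 -12.7; 0 15.5 39.6 -8.7 -12.7; 0 15.5 39.6 -8.7 -12.7; 0 15.5 39.6 -8.7 -12.7; 0 15.5 39.6 -8.7 -12.7; 0 15.5 39.6 -8.7 -12.7"

```text
time_s: 2.45
eef_pos: [528.4, -264.1, 77.2]
ee_rot: [0.707, 0.031, 0.706, -0.032]
force: [0.6, 0.3, 0.5]
grip_width: 0.001
```

Emit:
send_rows --rows "0 1.5 0 0 0; 0 2.4 0 0 0; 0 2.4 0 0 0; 0 2.4 0 0 0"

```text
time_s: 2.85
eef_pos: [528.5, -263.7, 52.9]
ee_rot: [0.707, 0.031, 0.706, -0.032]
force: [0.4, -0.5, 0.1]
grip_width: -0.003
```

Emit:
send_rows --rows "0 0.1 0 0 0; 0 0.1 0 0 0"

```text
time_s: 3.05
eef_pos: [528.7, -263.3, 51.7]
ee_rot: [0.707, 0.031, 0.706, -0.032]
force: [-0.3, -0.2, -0.2]
grip_width: 0.003
```

Emit:
send_rows --rows "0 0.1 0 0 0; 0 0.1 0 0 0"

```text
time_s: 3.25
eef_pos: [528.6, -263.2, 50.3]
ee_rot: [0.706, 0.031, 0.706, -0.031]
force: [-0.5, -0.0, 0.3]
grip_width: 0.0
```

Emit:
send_rows --rows "0 0.1 0 0 0; 0 0.1 0 0 0"

```text
time_s: 3.45
eef_pos: [528.6, -263.2, 49.3]
ee_rot: [0.706, 0.031, 0.706, -0.031]
force: [0.3, 0.2, 0.6]
grip_width: -0.0
```

Emit:
send_rows --rows "0 0.1 0 0 0; 0 0.1 0 0 0"

```text
time_s: 3.65
eef_pos: [528.7, -263.2, 48.3]
ee_rot: [0.706, 0.031, 0.706, -0.031]
force: [0.7, -0.1, 1.5]
grip_width: -0.001
```

Emit:
send_rows --rows "0 0.1 0 0 0; 0 0.1 0 0 0"

```text
time_s: 3.85
eef_pos: [528.7, -263.2, 47.3]
ee_rot: [0.706, 0.031, 0.706, -0.031]
force: [-0.0, 0.2, 2.2]
grip_width: -0.002
```

Emit:
send_rows --rows "0 0.1 0 0 0; 0 0.1 0 0 0"

```text
time_s: 4.05
eef_pos: [528.7, -263.2, 46.3]
ee_rot: [0.707, 0.031, 0.706, -0.031]
force: [0.1, 0.2, 2.6]
grip_width: -0.001
```

Emit:
send_rows --rows "0 -0.6 0 0 0; 0 -0.6 1 0 0; 0 -0.35 1 0 0; 0 -0.22 1 0 0; 0 -0.22 1 0 0"

```text
time_s: 4.55
eef_pos: [529.3, -252.9, 48.1]
ee_rot: [0.706, 0.032, 0.707, -0.031]
force: [-0.4, 1.0, 0.9]
grip_width: 0.001
```

Emit:
send_rows --rows "0 -0.4 0 0 0; 0 -0.4 1 0 0; 0 -0.15 1 0 0; 0 0 1 0 0; 0 0 1 0 0"

```text
time_s: 5.05
eef_pos: [530.3, -243.1, 48.2]
ee_rot: [0.706, 0.031, 0.707, -0.031]
force: [-0.4, 1.1, 0.3]
grip_width: 0.0
```

Emit:
send_rows --rows "0 -0.4 0 0 0; 0 -0.4 1 0 0; 0 -0.15 1 0 0; 0 0 1 0 0; 0 0 1 0 0"

```text
time_s: 5.55
eef_pos: [531.2, -233.1, 48.2]
ee_rot: [0.706, 0.031, 0.707, -0.031]
force: [-0.3, 0.1, 1.6]
grip_width: 0.0
```

Emit:
send_rows --rows "0 -0.4 0 0 0; 0 -0.4 1 0 0; 0 -0.15 1 0 0; 0 0 1 0 0; 0 0 1 0 0"

```text
time_s: 6.05
eef_pos: [532.1, -222.8, 48.2]
ee_rot: [0.706, 0.032, 0.707, -0.031]
force: [1.8, 3.8, 1.5]
grip_width: 0.0
```

Emit:
send_rows --rows "0 -0.4 0 0 0; 0 -0.4 1 0 0; 0 -0.15 1 0 0; 0 0 1 0 0; 0 0 1 0 0"

```text
time_s: 6.55
eef_pos: [533.0, -213.2, 48.3]
ee_rot: [0.706, 0.031, 0.706, -0.031]
force: [0.4, 1.0, 1.5]
grip_width: -0.003
```

Emit:
send_rows --rows "0 -0.4 0 0 0; 0 -0.4 1 0 0; 0 -0.15 1 0 0; 0 0 1 0 0; 0 0 1 0 0"

```text
time_s: 7.05
eef_pos: [533.8, -203.3, 48.3]
ee_rot: [0.706, 0.031, 0.707, -0.031]
force: [-0.2, 1.5, 2.0]
grip_width: -0.002
```

Emit:
send_rows --rows "0 -0.4 0 0 0; 0 -0.4 1 0 0; 0 -0.15 1 0 0; 0 0 1 0 0; 0 0 1 0 0"

```text
time_s: 7.55
eef_pos: [534.7, -193.3, 48.2]
ee_rot: [0.706, 0.031, 0.707, -0.031]
force: [-1.2, 1.1, 2.0]
grip_width: 0.002
```

Emit:
send_rows --rows "0 -0.4 0 0 0; 0 -0.4 1 0 0; 0 -0.15 1 0 0; 0 0 1 0 0; 0 0 1 0 0"

```text
time_s: 8.05
eef_pos: [535.6, -183.3, 48.3]
ee_rot: [0.706, 0.031, 0.707, -0.031]
force: [1.0, 0.3, 1.1]
grip_width: 0.002
```

Emit:
send_rows --rows "0 -0.4 0 0 0; 0 -0.4 1 0 0; 0 -0.15 1 0 0; 0 0 1 0 0; 0 0 1 0 0"

```text
time_s: 8.55
eef_pos: [536.6, -173.0, 48.6]
ee_rot: [0.706, 0.032, 0.706, -0.031]
force: [-0.9, 3.4, 3.5]
grip_width: -0.003
```

Emit:
send_rows --rows "0 -0.4 0 0 0; 0 -0.4 1 0 0; 0 -0.15 1 0 0; 0 0 1 0 0; 0 0 1 0 0"

```text
time_s: 9.05
eef_pos: [537.4, -162.9, 48.6]
ee_rot: [0.706, 0.032, 0.707, -0.031]
force: [-0.9, 4.2, 6.2]
grip_width: -0.003
```

Emit:
send_rows --rows "0 -0.4 0 0 0; 0 -0.4 1 0 0; 0 -0.15 1 0 0; 0 0 1 0 0; 0 0 1 0 0"

```text
time_s: 9.55
eef_pos: [538.3, -153.0, 48.6]
ee_rot: [0.706, 0.032, 0.707, -0.031]
force: [-1.3, 4.1, 5.7]
grip_width: -0.001
```

Emit:
send_rows --rows "0 -0.4 0 0 0; 0 -0.4 1 0 0; 0 -0.15 1 0 0; 0 0 1 0 0; 0 0 1 0 0"

```text
time_s: 10.05
eef_pos: [539.2, -143.1, 48.6]
ee_rot: [0.706, 0.032, 0.707, -0.031]
force: [-1.7, 5.6, 6.7]
grip_width: -0.005
```

Emit:
send_rows --rows "0 -0.4 0 0 0; 0 -0.4 1 0 0; 0 -0.15 1 0 0; 0 0 1 0 0; 0 0 1 0 0"

```text
time_s: 10.55
eef_pos: [540.1, -133.1, 48.5]
ee_rot: [0.706, 0.032, 0.707, -0.031]
force: [-1.1, 4.1, 5.2]
grip_width: 0.003
```

Emit:
send_rows --rows "0 -0.4 0 0 0; 0 -0.4 1 0 0; 0 -0.15 1 0 0; 0 0 1 0 0; 0 0 1 0 0"

```text
time_s: 11.05
eef_pos: [540.9, -123.6, 48.1]
ee_rot: [0.706, 0.031, 0.707, -0.031]
force: [-0.1, 1.1, 1.7]
grip_width: 0.001
```

Emit:
send_rows --rows "0 -0.4 0 0 0; 0 -0.4 1 0 0; 0 -0.15 1 0 0; 0 0 1 0 0; 0 0 1 0 0"

```text
time_s: 11.55
eef_pos: [541.8, -113.6, 48.3]
ee_rot: [0.706, 0.031, 0.707, -0.031]
force: [0.0, 1.2, 1.7]
grip_width: -0.003
```

Emit:
send_rows --rows "0 -0.4 0 0 0; 0 -0.4 1 0 0; 0 -0.15 1 0 0; 0 0 1 0 0; 0 0 1 0 0"

```text
time_s: 12.05
eef_pos: [542.7, -103.4, 48.3]
ee_rot: [0.706, 0.032, 0.706, -0.031]
force: [0.8, 4.3, 1.2]
grip_width: -0.0
```

Emit:
send_rows --rows "0 -0.6 0 0 0; 0 -0.6 -2.5 0 0; 0 -0.4 -2.5 0 0; 0 -0.15 -2.5 0 0; 0 0 -2.5 0 0; 0 0 -2.5 0 0; 0 0 -2.5 0 0"

```text
time_s: 12.75
eef_pos: [540.5, -128.6, 48.7]
ee_rot: [0.706, 0.031, 0.706, -0.031]
force: [-2.3, -1.9, 3.5]
grip_width: 0.001
```

Emit:
send_rows --rows "0 -0.6 0 0 0; 0 -0.6 -5 0 0; 0 -0.6 -5 0 0; 0 -0.4 -5 0 0; 0 -0.15 -5 0 0; 0 0 -5 0 0; 0 0 -5 0 0; 0 0 -5 0 0"

```text
time_s: 13.55
eef_pos: [536.2, -177.7, 48.7]
ee_rot: [0.706, 0.031, 0.707, -0.031]
force: [-0.9, 1.7, 4.1]
grip_width: 0.006
```

Emit:
send_rows --rows "0 -4.5 0 0 0; 0 -9 3 -0.5 0; 0.3 -13.5 7 -1 0; 1 -18 11 -1.5 0; 1 -21 15 -2 0; 1 -24 19 -2.5 0; 1 -24 24 -3 0; 1 -24 29 -3.5 0; 1 -24 34 -4 0; 1 -24 38 -5 0; 1 -24 40.8 -5 0; 1 -24 40.8 -5 0"

```text
time_s: 14.75
eef_pos: [521.3, 236.9, 287.9]
ee_rot: [0.706, 0.03, 0.707, -0.029]
force: [0.5, 0.1, -0.1]
grip_width: 1.002
```

Emit:
send_rows --rows "1 0 0 0 0; 1 0 0 0 0"

```text
time_s: 14.95
eef_pos: [522.5, 231.6, 288.3]
ee_rot: [0.706, 0.031, 0.707, -0.032]
force: [0.6, -0.5, 0.2]
grip_width: 0.998
```

```bash
python3 - <<'E'
from h import *
from scipy.spatial.transform import Rotation as R
s=ctrl.sense();print(s['time_s'],s['eef_pos'],s['joints'],s['force'])
for n in ['wrist','top','scene']:
    p=capture(n); save(p,n+'1')
    for f in (nets.spot_point,nets.boxes_of):
        r=f(p,'bottle')[:2]
        print(n,[(np.round(a['location'],1),round(a['confidence'],2)) for a in r])
E
```

```text
14.95 [522.5066412  231.56197471 288.32303601] [ 2.12347014e-01  3.86517716e-01  1.24791177e+00 -2.35164516e-04
  1.50752418e+00  3.01798043e-01] [ 0.56949175 -0.45678226  0.18508026]
wrist [(array([519.8, 232.4,  28. ]), 0.75)]
wrist [(array([520.5, 244.8, 196.8]), 0.67)]
top [(array([526.6, 235.8,  28.8]), 0.7)]
top [(array([525.7, 219.1, 170.2]), 0.62)]
scene [(array([521.2, 233.2,  27.4]), 0.65)]
scene [(array([542.3, 224.6, 139.9]), 0.76)]
```

View pics/wrist1.png

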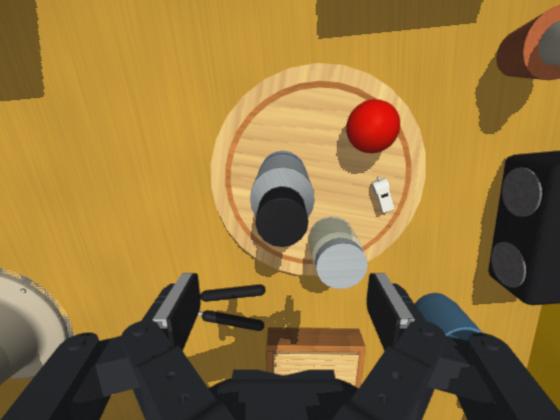

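View pics/scene1.png

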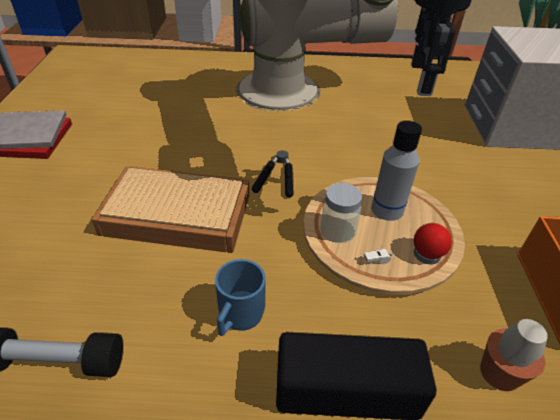

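The wrist view has the cap top at about (282,217). The jaws open along image x, with the jar beside the bottle but lower. I'll back-project the cap top at z=218.

```bash
python3 - <<'E'
from h import *
from scipy.spatial.transform import Rotation as R
s=ctrl.sense();q=s['ee_rot'];M=R.from_quat([q[1],q[2],q[3],q[0]]).as_matrix();print(np.round(M,3))
p=capture('wrist')
T=np.eye(4);T[:3,:3]=M;T[:3,3]=s['eef_pos'];W=T@p['mount']
def bp(W,K,px,z):
    d=W[:3,:3]@np.linalg.inv(K)@np.array([*px,1.]);o=W[:3,3];return o+d*(z-o[2])/d[2]
g=cv2.cvtColor(p['pixels'],cv2.COLOR_RGB2GRAY)
m=(g<60).astype(np.uint8);n,l,st,ce=cv2.connectedComponentsWithStats(m);i=l[215,282];print(st[i],ce[i])
print(bp(W,p['intrinsics'],(282,218),218))
t=capture('top')
for pp,px in((t,(154,237)),):
    print(bp(np.linalg.inv(pp['view']),pp['intrinsics'],px,218))
sc=capture('scene');print(bp(np.linalg.inv(sc['view']),sc['intrinsics'],(408,130),218))
for n,pp in(('top',t),('scene',sc)):print(n,proj(pp,[523,233,218]))
E
```

```text
[[ 0.     0.089  0.996]
 [ 0.     0.996 -0.089]
 [-1.     0.     0.   ]]
[ 256  188   52   59 2415] [281.37805383 217.30600414]
[522.33457084 239.29624895 218.        ]
[519.12657013 228.68488826 218.        ]
[533.6981841  231.53546779 218.        ]
top [151.61170885 234.86062124]
scene [407.72697812 126.52701675]
```

Emit:
send_rows --rows "1 0 0.3 0 0; 1 3 0.3 0 0; 1 6 0.3 0 0; 1 8 0.3 0 0; 1 9.5 0.3 0 0; 1 10.6 0.3 0 0; 1 10.6 0.3 0 0; 1 10.6 0.3 0 0"

```text
time_s: 16.35
eef_pos: [523.0, 235.5, 183.1]
ee_rot: [0.707, 0.031, 0.706, -0.031]
force: [0.8, -0.4, 1.2]
grip_width: 0.999
```

```bash
python3 - <<'E'
from h import *
s=ctrl.sense();print(s['time_s'],s['eef_pos'],s['force'])
for n in ['wrist','scene']:
    p=capture(n); save(p,n+'2')
E
```

```text
16.35 [522.99553133 235.45215751 183.11640839] [ 0.79211552 -0.41943918  1.15877716]
```

View pics/wrist2.png

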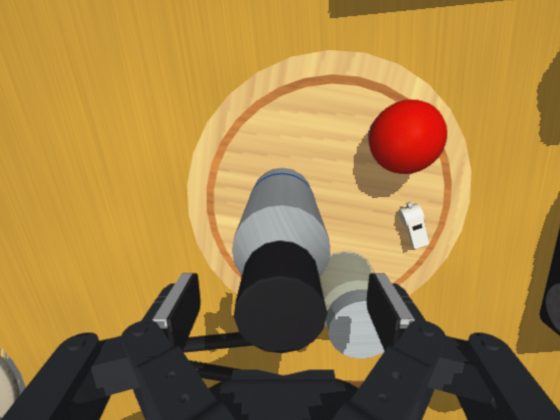

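View pics/scene2.png

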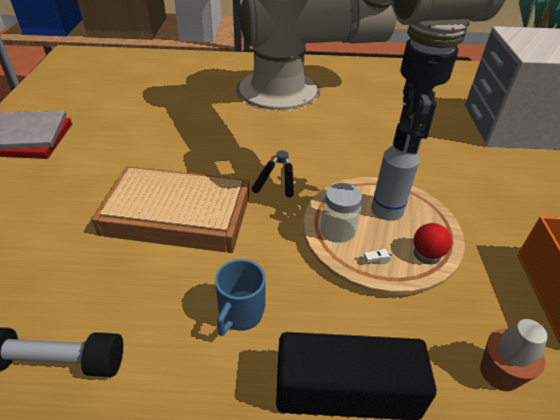

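```bash
python3 - <<'E'
from h import *
from scipy.spatial.transform import Rotation as R
s=ctrl.sense();q=s['ee_rot'];M=R.from_quat([q[1],q[2],q[3],q[0]]).as_matrix()
p=capture('wrist')
T=np.eye(4);T[:3,:3]=M;T[:3,3]=s['eef_pos'];W=T@p['mount'];Wi=np.linalg.inv(W)
for y in (230,233,236):
  for th in np.linspace(0,2*np.pi,5)[:4]:
    X=np.array([522+21*np.cos(th),y+21*np.sin(th),218,1]);c=Wi@X;u=p['intrinsics']@c[:3];print(y,np.round(th,1),np.round(u[:2]/u[2]))
E
```

```text
230 0.0 [329. 322.]
230 1.6 [278. 285.]
230 3.1 [235. 329.]
230 4.7 [286. 362.]
233 0.0 [329. 317.]
233 1.6 [277. 279.]
233 3.1 [234. 324.]
233 4.7 [285. 357.]
236 0.0 [329. 311.]
236 1.6 [276. 272.]
236 3.1 [233. 318.]
236 4.7 [285. 352.]
```

Emit:
send_rows --rows "0 0 0 -0.1 0; 0 0 0 -0.1 0; 0 0 0 -0.1 0; 0 0 0 -0.1 0; 0 0 0 -0.1 0; 0 0 0 -0.1 0; 0 0 0 -0.1 0; 0 0 0 -0.1 0" --grip_force 60

```text
time_s: 17.3
eef_pos: [521.8, 235.5, 182.9]
ee_rot: [0.707, 0.031, 0.706, -0.031]
force: [-1.4, -0.0, 5.7]
grip_width: 0.476
```

Emit:
send_rows --rows "0 -0.5 0 0 0; 0 -1.5 0 0 0; 0 -3 0 0 0; 0 -5 0 0 0; 0 -7 0 0 0; 0 -8 0 0 0; 0 -8 0 0 0"

```text
time_s: 18.0
eef_pos: [522.1, 235.5, 263.4]
ee_rot: [0.707, 0.032, 0.706, -0.031]
force: [0.4, 0.2, -8.6]
grip_width: 0.473
```

```bash
python3 - <<'E'
from h import *
s=ctrl.sense();print(s['time_s'],s['eef_pos'],s['force'],s['wrist_torque'],s['joints'])
p=capture('scene'); save(p,'scene3'); p=capture('wrist'); save(p,'wrist3')
E
```

```text
18.0 [522.06141521 235.46336137 263.42788879] [ 0.40619774  0.22548985 -8.55995282] [ 0.0497841  -0.0179052  -0.02309092] [ 2.19214334e-01  3.98931014e-01  1.29366979e+00 -2.19732749e-06
  1.44714098e+00  3.07923618e-01]
```

View pics/scene3.png

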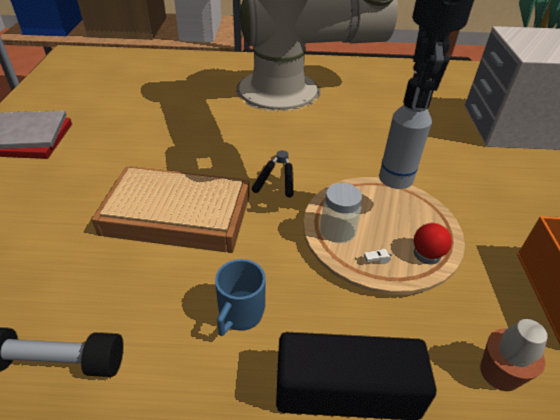

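View pics/wrist3.png

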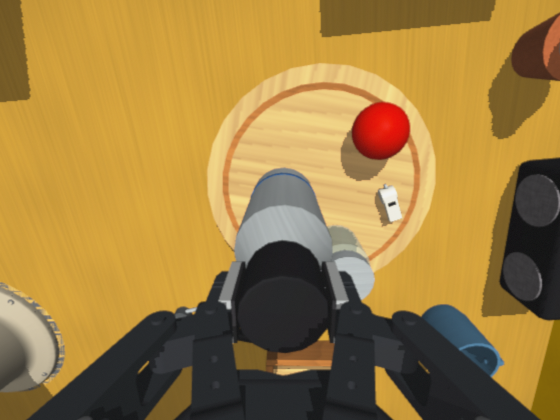

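Emit:
send_rows --rows "0 -2 0 0 0; 0 -4.5 0 0 0; 0 -5 -2 0.2 0; 0 -5 -5 0.6 0; 0 -5 -9 1.2 0; 0 -5 -13 1.7 0; 0 -5 -17 2.2 0; 0 -5 -21 2.8 0; 0 -5 -25 3.3 0; 0 -5 -29 3.8 0; 0 -5 -32.5 4.3 0; 0 -5 -35 4.6 0"

```text
time_s: 19.3
eef_pos: [536.1, -119.6, 310.9]
ee_rot: [0.706, 0.032, 0.707, -0.032]
force: [1.4, 2.7, -8.1]
grip_width: 0.475
```

Emit:
send_rows --rows "0 0 -2 0.3 0; 0 1.5 -3.5 0.5 0; 0 4 -3.5 0.5 0; 0 6.5 -3.5 0.5 0; 0 8 -3.5 0.5 0; 0 8 -3.5 0.5 0; 0 8 -3.5 0.5 0; 0 8 -3.5 0.5 0"

```text
time_s: 20.1
eef_pos: [538.8, -152.7, 233.4]
ee_rot: [0.707, 0.031, 0.706, -0.032]
force: [-1.0, -0.5, -8.5]
grip_width: 0.477
```

```bash
python3 - <<'E'
from h import *
s=ctrl.sense();print(s['time_s'],s['eef_pos'],s['force'],s['wrist_torque'],s['ee_rot'])
for n in ('scene','top'):
    p=capture(n); save(p,n+'4')
    for f in (nets.spot_point,):
        for t in ('bottle','jar','whistle','ball_center','riser_top'):
            print(n,t,[(np.round(a['location'],1),round(a['confidence'],2)) for a in f(p,t)[:2]])
E
```

```text
20.1 [ 538.77289781 -152.74710739  233.39829988] [-0.96082938 -0.4776777  -8.53045363] [-0.0054358  -0.01431101  0.00048672] [ 0.70691652  0.03110139  0.70590731 -0.03156902]
scene bottle [(array([ 537.6, -158.1,   78.6]), 0.94), (array([ 536.9, -183.5,    3.2]), 0.55)]
scene jar [(array([579.6, 130.2,  24.1]), 0.79)]
scene whistle [(array([653.7, 206.6,  26. ]), 0.6)]
scene ball_center [(array([636.4, 290.8,  65.3]), 0.81)]
scene riser_top [(array([ 537. , -187.9,   44.5]), 0.92)]
top bottle [(array([ 543.1, -153.5,   76.9]), 0.44)]
top jar []
top whistle []
top ball_center []
top riser_top []
```

View pics/scene4.png

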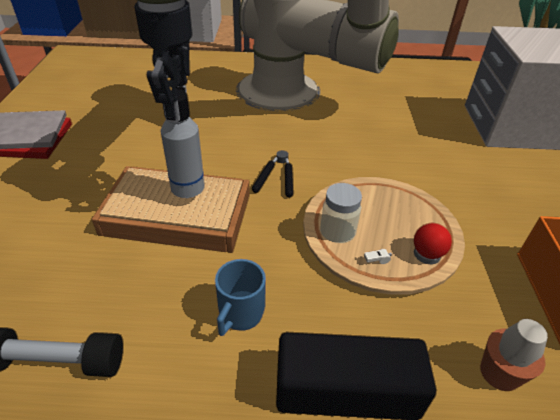

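Emit:
send_rows --rows "0 0.8 0 0 0; 0 1.6 0 0 0; 0 2.1 0 0 0; 0 2.4 0 0 0; 0 2.4 0 0 0; 0 2.4 0 0 0"

```text
time_s: 21.3
eef_pos: [538.5, -152.6, 208.7]
ee_rot: [0.707, 0.031, 0.706, -0.031]
force: [-0.4, 0.5, -8.6]
grip_width: 0.478
```

Emit:
send_rows --rows "0 0.1 0 0 0; 0 0.1 0 0 0"

```text
time_s: 21.5
eef_pos: [538.4, -152.6, 207.6]
ee_rot: [0.706, 0.031, 0.706, -0.031]
force: [0.2, 0.7, -8.3]
grip_width: 0.475
```

Emit:
send_rows --rows "0 0.1 0 0 0; 0 0.1 0 0 0"

```text
time_s: 21.7
eef_pos: [538.5, -152.6, 206.7]
ee_rot: [0.707, 0.031, 0.706, -0.031]
force: [0.0, -0.2, -6.4]
grip_width: 0.472
```

Emit:
send_rows --rows "0 0.1 0 0 0; 0 0.1 0 0 0"

```text
time_s: 21.9
eef_pos: [538.5, -152.7, 205.8]
ee_rot: [0.707, 0.031, 0.706, -0.031]
force: [-0.5, 0.6, -4.4]
grip_width: 0.48
```

Emit:
send_rows --rows "0 0.05 0 0 0; 0 0.05 0 0 0"

```text
time_s: 22.1
eef_pos: [538.5, -152.7, 205.6]
ee_rot: [0.707, 0.031, 0.706, -0.032]
force: [-1.2, -0.1, -1.0]
grip_width: 0.476
```

Emit:
send_rows --rows "0 0.03 0 0 0; 0 0.03 0 0 0"

```text
time_s: 22.3
eef_pos: [538.5, -152.7, 205.3]
ee_rot: [0.707, 0.031, 0.706, -0.032]
force: [-2.2, 1.2, 2.6]
grip_width: 0.474
```

Emit:
send_rows --rows "0.55 -0.02 0 0 0; 0.65 -0.02 0 0 0; 0.8 -0.02 0 0 0; 1 -0.02 0 0 0; 1 -0.02 0 0 0; 1 -0.02 0 0 0; 1 -0.02 0 0 0"

```text
time_s: 23.0
eef_pos: [538.4, -152.6, 204.9]
ee_rot: [0.706, 0.031, 0.706, -0.031]
force: [0.0, 0.3, -0.6]
grip_width: 1.001
```

```bash
python3 - <<'E'
from h import *
s=ctrl.sense();print(s['time_s'],s['eef_pos'],s['force'],s['grip_width'])
p=capture('wrist'); save(p,'wrist5');p=capture('scene'); save(p,'scene5')
E
```

```text
23.0 [ 538.42449656 -152.5958684   204.89090312] [ 0.02914714  0.28526751 -0.60972248] 1.0005277237763563
```

View pics/wrist5.png

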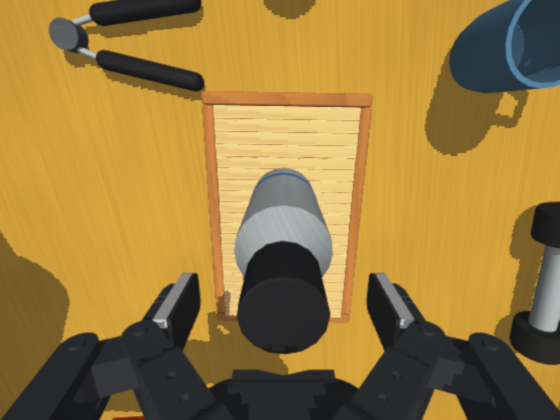

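The wrist view shows the jaws open and clear of the cap at (283,308), with the bottle standing upright within the bamboo top. I'll retreat straight up.

Emit:
send_rows --rows "1 -1 0 0 0; 1 -3 0 0 0; 1 -6 0 0 0; 1 -9 0 0 0; 1 -12 0 0 0; 1 -12 0 0 0; 1 -12 0 0 0; 1 -12 0 0 0"

```text
time_s: 23.9
eef_pos: [538.1, -152.5, 324.0]
ee_rot: [0.706, 0.032, 0.707, -0.031]
force: [0.2, -0.0, -0.1]
grip_width: 1.0
```

```bash
python3 - <<'E'
from h import *
s=ctrl.sense();print(s['time_s'],s['eef_pos'],s['force'],s['grip_width'])
for n in ('scene','wrist'):
    p=capture(n); save(p,n+'6')
    for t in ('bottle','jar','whistle','ball_center','trainer','mug'):
        print(n,t,[(np.round(a['location'],1),round(a['confidence'],2)) for a in nets.spot_point(p,t)[:1]])
E
```

```text
23.9 [ 538.13294939 -152.46851592  323.97447692] [ 0.16147048 -0.03379156 -0.1449403 ] 1.0003511720170355
scene bottle [(array([ 536.9, -156.3,   51.2]), 0.79)]
scene jar [(array([581.8, 129.1,  25.9]), 0.76)]
scene whistle [(array([654.2, 207.5,  25.5]), 0.79)]
scene ball_center [(array([635.8, 293.4,  61.8]), 0.58)]
scene trainer [(array([3.848e+02, 1.240e+01, 2.000e-01]), 0.81)]
scene mug [(array([759.6, -26.8,  -1.3]), 0.67)]
wrist bottle [(array([ 535.2, -155.9,   48.8]), 0.9)]
wrist jar []
wrist whistle [(array([ 547.1, -102.6,   48.3]), 0.69)]
wrist ball_center []
wrist trainer [(array([381.4,  14.8,   2.1]), 0.65)]
wrist mug [(array([760.1, -28.8,   0.8]), 0.63)]
```

View pics/scene6.png

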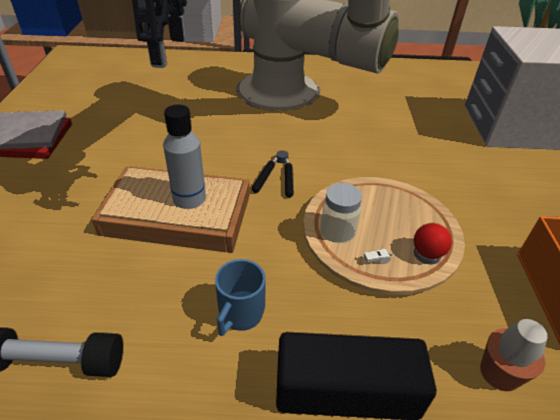

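The bottle stands upright on the riser (base near pixel (188,200)). Everything else is where it was, and the arm is clear.

```bash
python3 - <<'E'
from h import *
print(workorder.finish_job())
E
```

```text
the job is handed in; nothing more can be done
None
```

The bottle now stands upright and released on the riser, over the middle of the stiff stretch I felt. I handed the job in at about 24 s of the 72 s allowed, and no verdict was reported.

- **Finding the bearer:** I pressed along the top with shut fingers, from riser y of about −80 to +80 mm. It felt stiff between world y of about −178 and −128 mm, and soft at −183 and −123 mm. That puts the bearer's middle at about y = −153 mm, or riser y of about +30 mm. The pressing forces I read stayed under about 9 N.
- **Placing the bottle:** I gripped it by the cap and lifted it over the jar. I set it down about 30 mm along the riser and near its middle in depth. The top turned stiff after about 1.5 mm of sinking, so the bearer carries the bottle. I then opened the jaws and moved straight up.
- **Last checks:** The wrist force was about 0. The networks put the bottle at about (536, −156), with its underside 49–51 mm above the table. In the final picture it is upright, and the other objects are within the networks' few-millimetre error of where they started.
- **Disagreements:**
  - The stiff stretch felt 50–60 mm long, slightly more than the 30–50 mm stated, but its middle came out the same from both ends.
  - The networks place the bottle about 3 mm from where the arm released it in y, within their stated error.
  - In the wrist view the network also reported a whistle on the riser. That was a false detection; the scene view shows the whistle still on the lazy susan.

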